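# Open the push-to-open medicine cabinet

## Task

Open the small white cabinet marked with the green cross: press its handleless door inwards at the grey dot until the spring catch lets go and the door pops ajar, then reach behind its free edge and swing it wide open, about square to the cabinet. Leave it open, keep the blue-disc cabinet shut and do not disturb the amber bottle.

Things in the scene. Friction and masses are not known exactly. Their poses are not given: they have to be found in the camera images.
- med_cab: White steel cabinet with a green cross on its top and door, fixed to the desk: 150 mm deep (x) with its door, 200 wide (y), 200 high. Origin: centre of its underside; z up; its front, with the door, is its -x side and looks away from the robot. The upright door covers the front, 9 mm before the box: 12 mm thick, 196 wide, from 10 to 205 mm above the desk, no handle, vertical hinge at the +y side.
- med_door (a joint): Angle (rad) of the green-cross door: 0 shut and caught; negative pressed in (stop at -0.045); positive swings out, to 1.8. Pressed in 6 to 7 mm at the grey dot (5 to 10 N) and let go, a damped spring moves it to about 0.34 in about a second, free edge some 65 mm out; beyond that it swings with light friction, no spring, and stays where left.
- med_door_push (a point): Centre of the grey dot, 20 mm wide, on the outer face of the green-cross door: press here. 177 mm above the desk, 28 below the door's top edge, 26 from its free edge. Axes turn with the door: x through the door to its inside (the way to press), y along it to the hinge, z up. The hinge line is vertical, 170 mm from here along +y, in the plane of the outer face.
- spare_door (a joint): Angle (rad) of the door of the other cabinet, the same in all but its mark: a blue disc on its top and door. One cabinet stands on the left, the other on the right, at least 20 mm apart; either may be either. 0 = shut; it must stay shut.
- amber_bottle: Amber glass bottle with a white cap, 48 mm across, 110 mm high, standing loose on the desk in front of the blue-disc cabinet, 90 to 130 mm from its door. Origin at the centre of its underside, z up.
Not all that is in view belongs to the job. There is more than one size of the amber_bottle; the job needs the smallest.

How it is judged:
By the outcome, as a careful person would: the job done as asked, in the order asked, and still so for the second after the job is handed in, with the robot touching nothing.
It also fails if it takes over 43 s, if anything falls off the work surface, if the arm or the gripper's body presses on something with over 40 N, if the wrist force passes 120 N, or if a joint passes its speed limit or range.

## Robot

A 7-joint arm with a two-finger parallel gripper is mounted at the origin on the work surface. World frame = base frame: x ahead of the robot, y to its left, z up, the work surface at z = 0. Lengths are in mm, angles in rad, forces in N, time in s.
With the tool pointing down it reaches from about 350 to 900 mm from the base axis. Payload 19.9 kg.
Tool frame: the origin (TCP) lies midway between the tips of the shut fingers; the grasp point (between the pads) lies 19 mm behind it; z points along the fingers, y is the line along which they close (so a half turn about z gives the same grasp; the last joint's range is limited). The gripper opens to 94 mm and grips with 3 to 60 N. Pads are 16 mm wide; open, the fingers measure 119 mm over their backs; the gripper's body (75 mm by 177 mm) begins 78 mm behind the grasp point.
Start: joints at [1.224, 0.417, -0.01, 1.614, 0.005, 1.111, -0.053], TCP at [187.555, -596.169, 166.425] pointing down, gripper open.
Joint ranges: [-2.81, 2.81], [-0.39, 2.02], [-1.27, 1.25], [0.06, 2.57], [-1.19, 4.33], [0.19, 2], [-2.82, 2.82]. Speed limits (rad/s): [1.89, 1.89, 2.39, 2.39, 3.01, 3.01, 3.01].

## Interface

Orientations are given as a unit quaternion [x, y, z, w].
In Python, from cell import ctrl gives the robot as it stands.
- The arm moves only by the shell command python3 -m jog 'ROWS' [FORCE]. ROWS is text: rows parted by semicolons, each of 7 numbers parted by spaces: the opening in per cent of the stroke, from 0 (shut) to 100 (fully open), then the shift along the world's x, y, z in units of 30 mm (1.0 is 30 mm), then the turn, a rotation vector about the world's x, y, z in units of 5 degrees (1.0 is 5 degrees). A call has 1 to 10 rows; each row shifts and turns the commanded pose from where the row before left it; what a row does not reach is not made up. A row lasts 1/10 s, in which the tool goes at most 50 mm and 8.59 degrees, less where a joint would pass 70% of its speed; a pose out of reach is approached as far as the arm can. A call is refused whole if a number of a shift passes 1 or a number of a turn 1, either way. A call with a gripper value outside its range is refused whole. The fingers move at their own pace and stop on an object; FORCE is the grip in N (left out, the last holds). Time passes only in rows, so rows that do not move let the fingers close. It gives the time, the measured TCP pose, the force, the opening and the grip force at its end, in the units of the state.
- ctrl.observe(): the state, without advancing time (a new reading comes with each control period).
- ctrl.grab_frame(name): name is "scene" or "top" or "wrist"; returns the picture (480x640x3 uint8, blue, green, red); there is no depth.
- ctrl.get_calibration(name): a dict with "fx", "fy", "cx", "cy" (pixels), "origin" and "rotation" of the camera in the world. Camera axes: x right, y down, z forward; pixel columns grow to the right and rows downward; lengths in mm; the calibration is good to about 2 mm. A picture is of the moment at which its call begins: read the wrist's pose just before it. get_calibration takes no time and is no camera call; for the wrist camera it gives the pose at the moment of the call.
- ctrl.finish_job(): hands the job in; it is judged then, once.
The state is a dict: "time_s": time; "joint_positions": joint angles; "qd": joint speeds; "effort": joint torques, N m; "tcp_pos": TCP position; "tool_rot": TCP orientation; "ft_force": force on the tool from outside, world axes, zero at the start; "ft_torque": the same for the moment, N m; "opening": finger opening in mm; "finger_force": force on a finger pad.
Only numpy, scipy, OpenCV 4.12 (cv2) and the standard library are available. Lean on these libraries where they do the work, as an engineer would, in place of code of your own. Each camera call takes 0.05 s, during which the arm holds its last target. There are 200 camera calls.

## Working session

There is one attempt and no reset: what is moved stays moved. The work goes in short steps, Python scripts to look and compute and a shell command to move; the robot and the scene stay as the last step left them, time stands still between calls to the robot, and variables do not carry over. Pictures are saved under pics/ and viewed, at most 10 in all, crops included, and the job is handed in when it is done.

```bash
mkdir -p pics; ls
python3 - <<'E'
from cell import ctrl
import cv2,numpy as np
for n in("scene","top"):
    cv2.imwrite(f"pics/{n}0.png",ctrl.grab_frame(n)); c=ctrl.get_calibration(n)
    print(n,c)
s=ctrl.observe();print(s['time_s'],s['tcp_pos'],s['tool_rot'],s['opening'])
E
```

```text
pics
scene {'fx': 469.6449976663327, 'fy': 469.6449976663327, 'cx': 321.0178806860588, 'cy': 241.38347087915736, 'origin': array([1022.38620232,  -20.13817262,  768.76316616]), 'rotation': array([ 0.67121159,  0.66416298, -0.233945  , -0.23158642])}
top {'fx': 507.97490129246603, 'fy': 507.97490129246603, 'cx': 330.205946877601, 'cy': 234.9860366292306, 'origin': array([394.76953687,   3.71631685, 952.36984517]), 'rotation': array([ 0.71057527, -0.69878411,  0.06656261, -0.04850745])}
0.1 [ 187.47367077 -595.83342083  165.9183883 ] [ 9.88409979e-01  1.51807223e-01 -8.36019448e-05 -5.23730279e-04] 93.86141204431028
```

View pics/scene0.png

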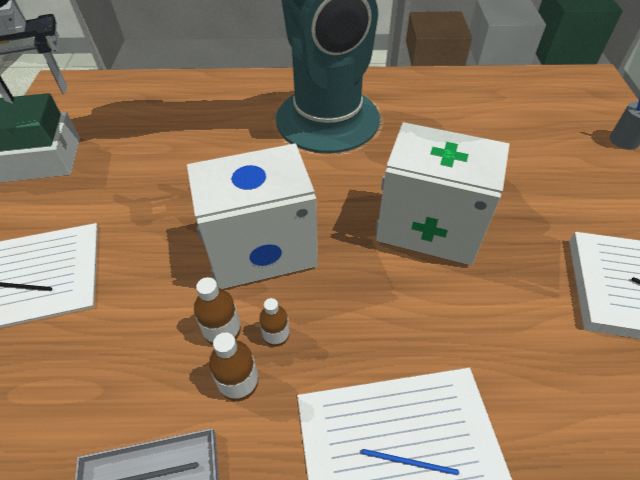

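View pics/top0.png

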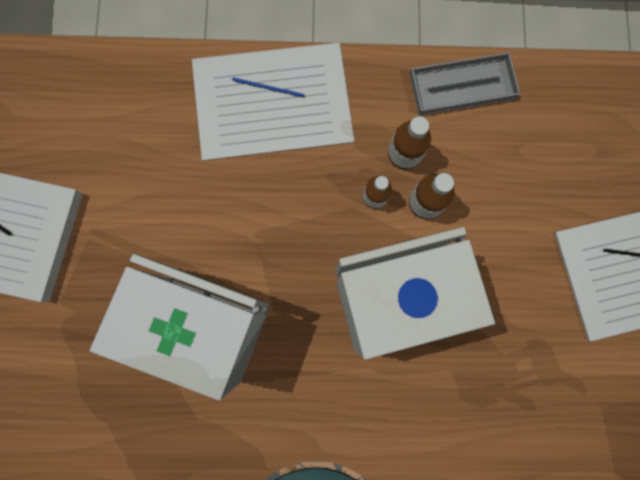

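```bash
cat > h.py <<'E'
import numpy as np,cv2
from cell import ctrl
from scipy.spatial.transform import Rotation as R
def ray(n,px,z):
    c=ctrl.get_calibration(n);d=R.from_quat(c['rotation']).apply([(px[0]-c['cx'])/c['fx'],(px[1]-c['cy'])/c['fy'],1.])
    o=np.array(c['origin']);return o+d*(z-o[2])/d[2]
def proj(n,P):
    c=ctrl.get_calibration(n);p=R.from_quat(c['rotation']).inv().apply(np.array(P)-c['origin'])
    return p[0]/p[2]*c['fx']+c['cx'],p[1]/p[2]*c['fy']+c['cy']
E
python3 - <<'E'
from h import *
s=cv2.imread('pics/scene0.png');t=cv2.imread('pics/top0.png')
def blobs(m,amin):
    n,l,st,ce=cv2.connectedComponentsWithStats(m.astype(np.uint8));return [(ce[i].round(1),st[i][4]) for i in range(1,n) if st[i][4]>amin]
for nm,im in(('scene',s),('top',t)):
    hs=cv2.cvtColor(im,cv2.COLOR_BGR2HSV)
    g=cv2.inRange(hs,(50,120,60),(80,255,255))>0;print(nm,'green',[(c,a,ray(nm,c,200).round(1)) for c,a in blobs(g,60)])
r=s[190:220,465:497];m=(r.max(2)<125);b=blobs(m,30)
for c,a in b: c=c+[465,190];print('dot',c,a,ray('scene',c,177).round(1))
print('cross px guess', [ray('top',p,205).round(1) for p in((134,256),(267,301))],[ray('scene',p,205).round(1) for p in((387,170),(504,190))])
cv2.imwrite('pics/c1.png',np.vstack([cv2.resize(s[110:280,360:530],(400,400))]+[]) if 0 else np.hstack([cv2.resize(s[110:280,365:535],(400,400),interpolation=2),cv2.resize(t[240:410,85:285],(400,340),interpolation=2).copy() if 0 else cv2.resize(t[235:415,85:265+0],(400,400),interpolation=2)]))
E
```

```text
scene green [(array([448.9, 153.8]), np.int32(453), array([371.7, 213.1, 200. ])), (array([429.2, 228.8]), np.int32(424), array([547.9, 150.7, 200. ]))]
top green [(array([171.7, 331.7]), np.int32(959), array([372.8, 212.2, 200. ]))]
dot [478.9 205.8] 798 [478.8 250.  177. ]
cross px guess [array([481.1, 272.7, 205. ]), array([418.7,  76.1, 205. ])] [array([417.9,  96.1, 205. ]), array([469.3, 286.9, 205. ])]
```

View pics/c1.png

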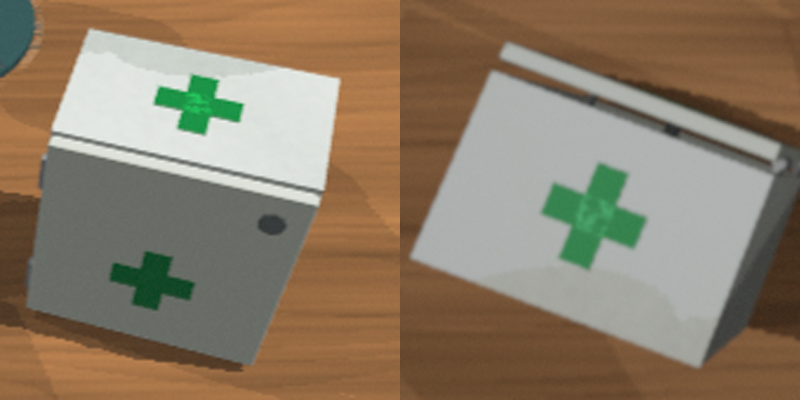

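Run:
```python
from h import *
print('dot',ray('scene',(480.2,205.2),177).round(1))
a,b=ray('top',(133.6,254.4),205),ray('top',(256,299.4),205);print('top',a.round(1),b.round(1),np.linalg.norm(a-b),np.degrees(np.arctan2(*(b-a)[1::-1])))
a,b=ray('scene',(500.6,196.7),205),ray('scene',(386.3,171.6),205);print('scn',a.round(1),b.round(1),np.linalg.norm(a-b),np.degrees(np.arctan2(*(b-a)[1::-1])))
s=cv2.imread('pics/scene0.png')
c=(372.3,212.6);
print('bottle',ray('scene',(274,340),0).round(0))
print('blue top', [ray('top',p,205).round(0) for p in((341,270),(465,238))])
```

```text
dot [477.4 252.5 177. ]
top [483.5 273.5 205. ] [420.8  92.1 205. ] 191.92898196596002 -109.07392240980462
scn [484.7 277.4 205. ] [421.9  94.5 205. ] 193.38164239369925 -108.95059024212071
bottle [ 637. -106.   -0.]
blue top [array([466., -31., 205.]), array([ 517., -217.,  205.])]
```

```bash
python3 -m jog '0 0 0 1 0 0 0;0 0 0 1 0 0 0;0 0 0 1 0 0 0;0 0 0 1 0 0 0.5;0 0.4 0.9 0.5 0 0 1;0 0.4 0.9 0 0 0 1;0 0.4 0.9 0 0 0 1;0 0.4 0.9 0 0 0 1;0 0.4 0.9 0 0 0 1;0 0.4 0.9 0 0 0 1' 20; python3 -m jog '0 0.4 0.9 0 0 0 1;0 0.4 0.9 0 0 0 1;0 0.4 0.9 0 0 0 1;0 0.4 0.9 0 0 0 1;0 0.4 0.9 0 0 0 1;0 0.4 0.9 0 0 0 1;0 0.4 0.9 0 0 0 1;0 0.4 0.9 0 0 0 1;0 0.4 0.9 0 0 0 1;0 0.4 0.9 0 0 0 1'; python3 -c "
from h import *
s=ctrl.observe();print(s['joint_positions'],R.from_quat(s['tool_rot']).as_matrix()[:,1])"
```

```text
time_s: 1.1
tcp_pos: [259.8, -432.9, 301.2]
tool_rot: [0.906, 0.424, -0.0, -0.0]
ft_force: [0.8, -0.3, 1.3]
opening: 17.3
finger_force: 0.0
time_s: 2.1
tcp_pos: [379.7, -162.9, 301.3]
tool_rot: [0.642, 0.767, -0.0, -0.0]
ft_force: [0.8, -0.3, -1.4]
opening: 0.2
finger_force: 0.0
[ 0.83448463 -0.07977607 -0.46779293  1.89140227 -0.03690099  1.32180771
  0.55451538] [ 9.84299132e-01  1.76508187e-01 -2.79833986e-04]
```

```bash
python3 -m jog '0 0.4 0.95 0 0 0 0.9;0 0.4 0.95 0 0 0 0.9;0 0.4 0.95 0 0 0 0.9;0 0.4 0.95 0 0 0 0.9;0 0.4 0.95 0 0 0 0.9;0 0.4 0.95 0 0 0 0.9;0 0.4 0.95 0 0 0 0.9;0 0.4 0.95 0 0 0 0.9;0 0.4 0.95 0 0 0 0.9;0 0.4 0.95 0 0 0 0.9'; python3 -m jog '0 0.4 0.9 0 0 0 0.9;0 0.4 0.9 0 0 0 0.9;0 0.4 0.9 0 0 0 0.9;0 0.2 0.9 0 0.2 0.5 0.5;0 0 0 0 0.3 0.8 0;0 0 0 0 0.3 0.8 0;0 0 0 0 0.2 0.7 0;0 0 0 0 0 0 0'; python3 -c "
from h import *
s=ctrl.observe();print(s['joint_positions'],R.from_quat(s['tool_rot']).as_matrix())"
```

```text
time_s: 3.1
tcp_pos: [499.8, 121.9, 301.3]
tool_rot: [0.3, 0.954, -0.0, -0.0]
ft_force: [-1.7, -0.7, -0.3]
opening: 0.6
finger_force: 0.0
time_s: 3.9
tcp_pos: [542.5, 227.6, 299.7]
tool_rot: [0.165, 0.977, 0.022, -0.13]
ft_force: [1.1, 0.3, -0.6]
opening: 0.6
finger_force: 0.0
[ 0.21513559  0.54363457 -0.87976488  1.32569384  0.19531383  1.6081072
  0.60722731] [[-9.11679587e-01  3.29186081e-01 -2.45920425e-01]
 [ 3.17671807e-01  9.44264905e-01  8.63041832e-02]
 [ 2.60624163e-01  5.59776093e-04 -9.65440175e-01]]
```

```bash
python3 -m jog '0 0 0 -0.8 0 0 0;0 0 0 -0.9 0 0 0;0 -0.2 0.07 -0.9 0 0 0;0 -0.4 0.14 -0.9 0 0 0;0 -0.4 0.14 -0.7 0 0 0;0 -0.3 0.1 0 0 0 0;0 0 0 0 0 0 0'
python3 - <<'E'
from h import *
s=ctrl.observe();p=s['tcp_pos'];print(p,s['ft_force'])
a=ctrl.grab_frame('scene');b=ctrl.grab_frame('top')
cv2.imwrite('pics/c2.png',np.hstack([cv2.resize(a[70:290,345:545],(400,440),interpolation=2),cv2.resize(b[150:370,90:290],(400,440),interpolation=2)]))
print(proj('scene',p),proj('top',p))
E
```

```text
time_s: 4.6
tcp_pos: [501.6, 243.1, 176.5]
tool_rot: [0.163, 0.978, 0.022, -0.127]
ft_force: [-0.2, -0.7, 0.7]
opening: 0.7
finger_force: 0.0
[501.64411757 243.09922942 176.51855154] [-0.23825322 -0.66975203  0.71885956]
(np.float64(477.6552252868131), np.float64(216.0642265957507)) (np.float64(161.1807666757493), np.float64(245.2764962382055))
```

View pics/c2.png

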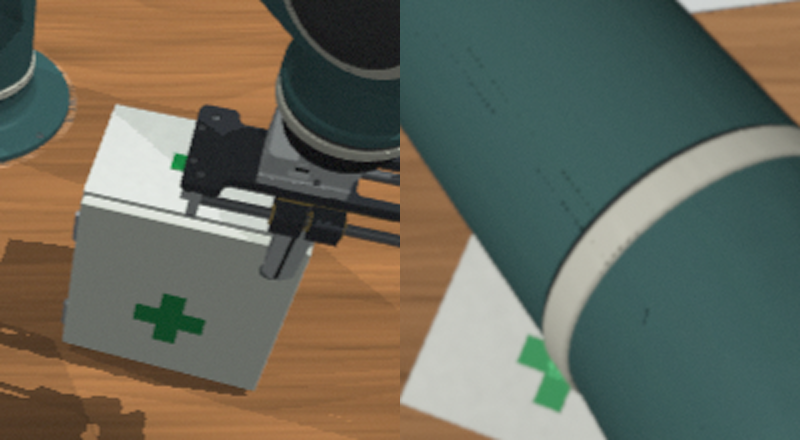

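```bash
python3 -m jog '0 -0.19 0.065 0 0 0 0;0 -0.19 0.065 0 0 0 0;0 -0.06 0.02 0 0 0 0;0 0 0 0 0 0 0' ; for i in 1; do python3 -m jog '0 -0.06 0.02 0 0 0 0;0 0 0 0 0 0 0'; done
```

```text
time_s: 5.1
tcp_pos: [489.2, 246.9, 175.6]
tool_rot: [0.164, 0.978, 0.022, -0.127]
ft_force: [-0.4, 0.0, 0.2]
opening: 0.7
finger_force: 0.0
time_s: 5.3
tcp_pos: [487.5, 247.5, 175.4]
tool_rot: [0.164, 0.978, 0.022, -0.127]
ft_force: [0.3, 0.2, 0.3]
opening: 0.4
finger_force: 0.0
```

```bash
python3 -m jog '0 -0.06 0.02 0 0 0 0;0 0 0 0 0 0 0' | grep -E 'tcp|ft'; python3 -m jog '0 -0.06 0.02 0 0 0 0;0 0 0 0 0 0 0'| grep -E 'tcp|ft'; python3 -m jog '0 -0.06 0.02 0 0 0 0;0 0 0 0 0 0 0'| grep -E 'tcp|ft'
```

```text
tcp_pos: [485.6, 248.1, 175.4]
ft_force: [-0.5, -0.5, -0.4]
tcp_pos: [483.8, 248.7, 175.4]
ft_force: [-0.9, 1.0, -0.6]
tcp_pos: [481.9, 249.4, 175.4]
ft_force: [0.4, 0.2, -0.1]
```

```bash
for k in 1; do python3 -m jog '0 -0.06 0.02 0 0 0 0;0 0 0 0 0 0 0' | grep -E 'tcp|ft'; python3 -m jog '0 -0.06 0.02 0 0 0 0;0 0 0 0 0 0 0'| grep -E 'tcp|ft'; python3 -m jog '0 -0.06 0.02 0 0 0 0;0 0 0 0 0 0 0'| grep -E 'tcp|ft'; done
```

```text
tcp_pos: [480.2, 249.9, 175.5]
ft_force: [0.2, 0.3, 0.2]
tcp_pos: [478.4, 250.5, 175.5]
ft_force: [0.3, -0.0, 0.0]
tcp_pos: [476.6, 251.1, 175.5]
ft_force: [-0.2, 1.0, 0.1]
```

```bash
for k in 1; do python3 -m jog '0 -0.06 0.02 0 0 0 0;0 0 0 0 0 0 0' | grep -E 'tcp|ft'; python3 -m jog '0 -0.06 0.02 0 0 0 0;0 0 0 0 0 0 0'| grep -E 'tcp|ft'; done
python3 - <<'E'
from h import *
s=ctrl.observe();p=s['tcp_pos']
a=ctrl.grab_frame('scene');b=ctrl.grab_frame('wrist')
cv2.imwrite('pics/c3.png',np.hstack([cv2.resize(a[130:290,375:535],(400,400),interpolation=2),cv2.resize(b,(400,400),interpolation=2)]))
print(proj('scene',p),s['ft_force'],s['ft_torque'])
E
```

```text
tcp_pos: [474.8, 251.8, 175.5]
ft_force: [0.7, 0.2, -0.0]
tcp_pos: [472.9, 252.3, 175.5]
ft_force: [0.4, -0.5, 0.6]
(np.float64(479.2723292508782), np.float64(203.88773785900577)) [ 0.36551932 -0.51139938  0.56457791] [-0.05305872 -0.34485856 -0.00927817]
```

View pics/c3.png

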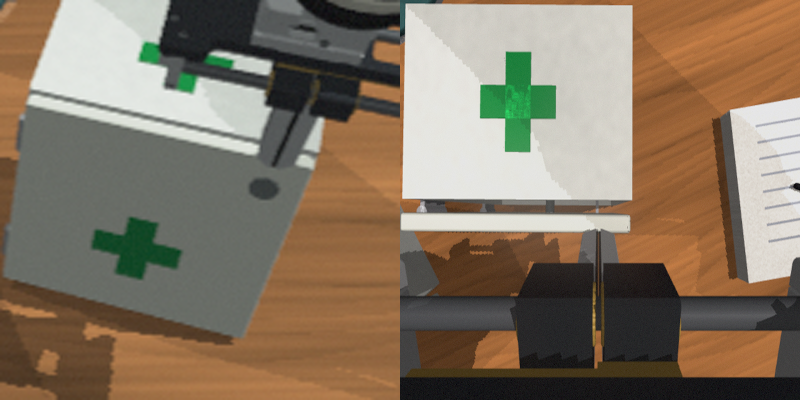

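Run:
```python
from h import *
s=ctrl.observe();p=np.array(s['tcp_pos']);T=R.from_quat(s['tool_rot']).as_matrix()
print(p,ctrl.get_calibration('wrist'))
print('free edge top outer',ray('wrist',(368,278),205).round(1),'top inner',ray('wrist',(368,258),205).round(1),'left',ray('wrist',(10,278),205).round(1))
print('top cross',ray('wrist',((518-400)*1.6,102*1.2),200).round(1))
for L in(0,19,40):
    q=p-L*T[:,2];print(L,q.round(1),proj('wrist',q),proj('scene',q))
```

```text
[473.12655644 252.2198597  175.42821184] {'fx': 374.7403585055967, 'fy': 374.7403585055967, 'cx': 317.0085373663496, 'cy': 244.93320896523625, 'origin': array([463.37416108, 254.20592263, 403.08018607]), 'rotation': array([ 0.81426475,  0.58039544, -0.00555491, -0.00912098])}
free edge top outer [484.8 275.6 205. ] top inner [474.8 279.1 205. ] left [423.2  97.2 205. ]
top cross [373.4 211.6 200. ]
0 [473.1 252.2 175.4] (np.float64(318.5793390959282), np.float64(269.1817685183697)) (np.float64(479.2232711779583), np.float64(203.97594177386168))
19 [477.7 250.6 193.8] (np.float64(318.71201410599906), np.float64(279.363159936703)) (np.float64(481.6688119847045), np.float64(198.5165043696523))
40 [482.8 248.8 214.1] (np.float64(318.8888909830699), np.float64(292.93657302593647)) (np.float64(484.49921138916983), np.float64(192.19790672656114))
```

Run:
```python
from h import *
a=ctrl.grab_frame('scene')[150:225,435:535]
c=cv2.resize(a,(800,600),interpolation=2)
for L in (0,19):
    s=ctrl.observe();q=np.array(s['tcp_pos'])-L*R.from_quat(s['tool_rot']).as_matrix()[:,2];u,v=proj('scene',q);cv2.circle(c,(int((u-435)*8+4),int((v-150)*8+4)),4,(0,0,255),-1)
cv2.imwrite('pics/c4.png',c)
```

```text
(no output)
```

View pics/c4.png

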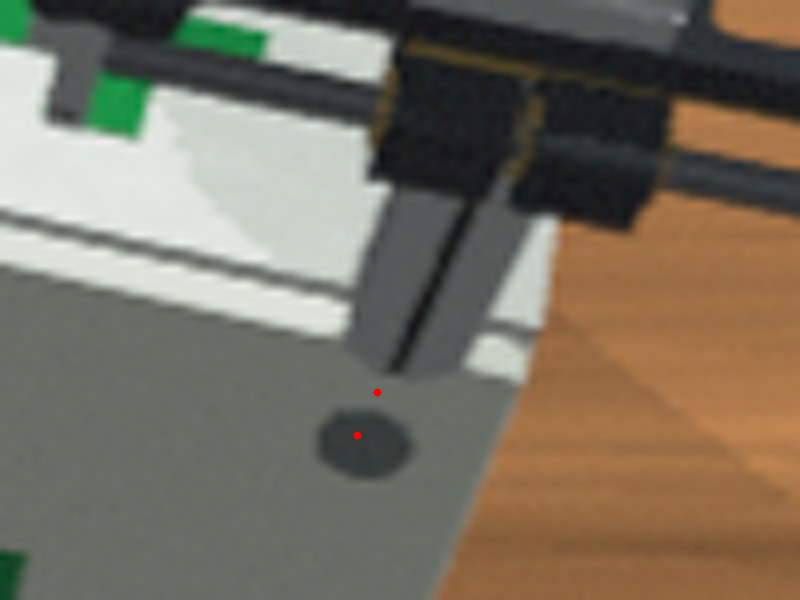

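```bash
python3 -m jog '0 0.4 -0.14 0 0 0 0;0 0.4 -0.14 0 0 0 0;0 0 0 -0.4 0 0 0;0 0 0 -0.4 0 0 0;0 0 0 0 0 0 0;0 0 0 0 0 0 0'|grep -E 'tcp|ft'
python3 - <<'E'
from h import *
a=ctrl.grab_frame('scene')[150:250,435:535]
c=cv2.resize(a,(600,600),interpolation=2)
s=ctrl.observe();q=np.array(s['tcp_pos']);u,v=proj('scene',q);cv2.circle(c,(int((u-435)*6+3),int((v-150)*6+3)),4,(0,0,255),-1)
cv2.imwrite('pics/c5.png',c)
E
```

```text
tcp_pos: [496.6, 244.0, 151.0]
ft_force: [0.5, -0.2, -0.4]
```

View pics/c5.png

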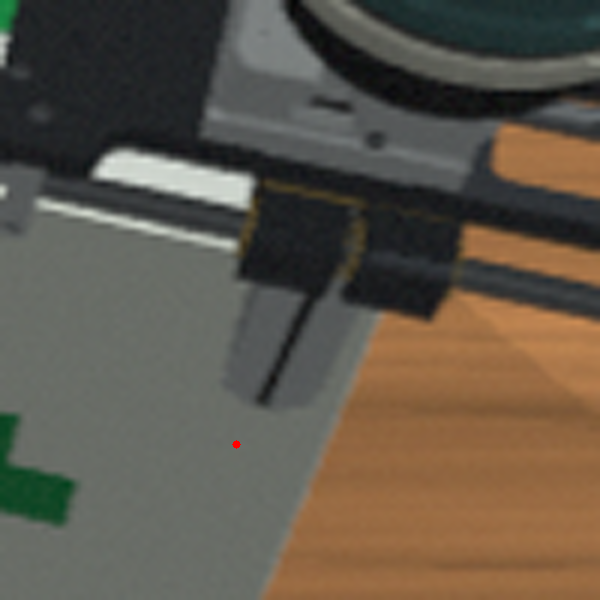

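```bash
python3 -m jog '0 -0.13 0.04 0 0 0 0;0 -0.13 0.04 0 0 0 0;0 -0.13 0.04 0 0 0 0;0 -0.06 0.02 0 0 0 0;0 0 0 0 0 0 0'|grep -E 'tcp|ft';  for k in 1 ; do python3 -m jog '0 -0.06 0.02 0 0 0 0;0 0 0 0 0 0 0' | grep -E 'tcp|ft'; python3 -m jog '0 -0.06 0.02 0 0 0 0;0 0 0 0 0 0 0'| grep -E 'tcp|ft';  python3 -m jog '0 -0.06 0.02 0 0 0 0;0 0 0 0 0 0 0'| grep -E 'tcp|ft'; done
```

```text
tcp_pos: [483.4, 248.1, 151.6]
ft_force: [0.3, -0.0, 0.5]
tcp_pos: [481.7, 248.7, 151.4]
ft_force: [0.5, -0.0, 0.5]
tcp_pos: [479.9, 249.3, 151.4]
ft_force: [-0.0, 0.1, 0.8]
tcp_pos: [478.0, 249.9, 151.4]
ft_force: [0.4, 0.2, 0.6]
```

```bash
python3 -m jog '0 -0.06 0.02 0 0 0 0;0 0 0 0 0 0 0' | grep -E 'tcp|ft'; python3 -m jog '0 -0.06 0.02 0 0 0 0;0 0 0 0 0 0 0'| grep -E 'tcp|ft';  python3 -m jog '0 -0.06 0.02 0 0 0 0;0 0 0 0 0 0 0'| grep -E 'tcp|ft'; python3 -m jog '0 -0.06 0.02 0 0 0 0;0 0 0 0 0 0 0'| grep -E 'tcp|ft'
```

```text
tcp_pos: [476.2, 250.6, 151.5]
ft_force: [-0.3, 0.3, 0.5]
tcp_pos: [474.9, 251.0, 151.5]
ft_force: [2.0, -1.0, 0.4]
tcp_pos: [473.2, 251.5, 151.5]
ft_force: [4.8, -1.3, -0.6]
tcp_pos: [471.4, 252.1, 151.5]
ft_force: [4.8, -0.6, -1.8]
```

```bash
python3 -m jog '0 -0.03 0.01 0 0 0 0;0 0 0 0 0 0 0' | grep -E 'tcp|ft'; python3 -m jog '0 -0.03 0.01 0 0 0 0;0 0 0 0 0 0 0'| grep -E 'tcp|ft'
```

```text
tcp_pos: [470.6, 252.4, 151.5]
ft_force: [5.0, -1.7, -0.6]
tcp_pos: [469.7, 252.7, 151.5]
ft_force: [5.3, -1.6, -1.2]
```

```bash
python3 -m jog '0 -0.025 0.008 0 0 0 0;0 0 0 0 0 0 0' | grep -E 'tcp|ft'
```

```text
tcp_pos: [469.0, 252.9, 151.5]
ft_force: [5.3, -1.3, -1.6]
```

```bash
python3 -m jog '0 0.85 -0.29 0 0 0 0;0 0.85 -0.29 0 0 0 0;0 0.85 -0.29 0 0 0 0;0 0.85 -0.29 0.2 0 0 0;0 0 0 1 -0.2 -0.7 0;0 0 0 1 -0.3 -0.75 0;0 0 0 1 -0.25 -0.7 0;0 0 0 1 -0.25 -0.7 0;0 0 0 0 0 0 0;0 0 0 0 0 0 0'; python3 -m jog '0 0 0 0 0 0 0;0 0 0 0 0 0 0;0 0 0 0 0 0 0;0 0 0 0 0 0 0'|grep tcp
python3 - <<'E'
from h import *
s=ctrl.observe();print(R.from_quat(s['tool_rot']).as_matrix().round(3))
a=ctrl.grab_frame('scene');b=ctrl.grab_frame('wrist')
print(ctrl.get_calibration('wrist'))
cv2.imwrite('pics/w6.png',b)
cv2.imwrite('pics/c6.png',np.hstack([cv2.resize(a[80:330,345:555],(336,400),interpolation=2),cv2.resize(b,(464,400),interpolation=2)]))
E
```

```text
time_s: 11.2
tcp_pos: [570.1, 218.5, 277.7]
tool_rot: [0.165, 0.986, -0.0, 0.002]
ft_force: [0.1, 0.3, -0.7]
opening: 0.2
finger_force: 0.0
tcp_pos: [570.5, 218.1, 276.8]
[[-0.945  0.326  0.003]
 [ 0.326  0.945 -0.001]
 [-0.003  0.    -1.   ]]
{'fx': 374.7403585055967, 'fy': 374.7403585055967, 'cx': 317.0085373663496, 'cy': 244.93320896523625, 'origin': array([505.03320762, 239.76425817, 494.35792745]), 'rotation': array([0.80824682, 0.57637869, 0.07004466, 0.09807362])}
```

View pics/c6.png

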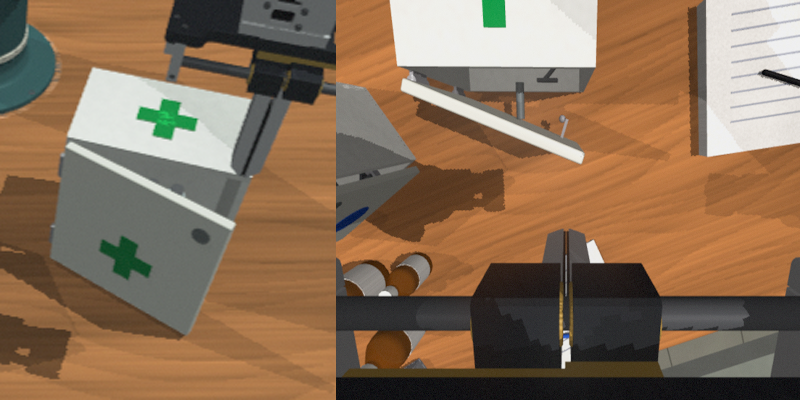

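Run:
```python
from h import *
b=cv2.imread('pics/w6.png')
# calib recorded at the same pose (arm still)
H=np.array([421.6,91])
def pol(p):
    d=np.array([.622,.783]);q=p[:2]-H;return q@d,q@np.array([-.783,.622])
def px(x,y): return ((x-336)/464*640,y*1.2)
for n,p,z in(('edge outer',(582,163),205),('edge inner',(583,151),205),('hinge outer',(402,89),205),('catch tip',(563,120),177),('catch base',(560,135),177),('catch tip',(563,120),190),('rod end door',(521,118),150),('rod top',(520,84),190),('box corner',(597,66),200)):
    q=ray('wrist',px(*p),z);print(n,z,q.round(1),np.round(pol(q),1))
cv2.imwrite('pics/c7.png',cv2.resize(b[60:210,200:400],(800,600),interpolation=2))
```

```text
edge outer 205 [541.1 245.6 205. ] [195.3   2.6]
edge inner 205 [531. 250. 205.] [192.5  13.2]
hinge outer 205 [420.8  94.6 205. ] [2.3 2.9]
catch tip 177 [497.6 239.  177. ] [163.1  32.6]
catch base 177 [510.  231.1 177. ] [164.7  17.9]
catch tip 190 [497.9 239.  190. ] [163.4  32.4]
rod end door 150 [478.3 191.1 150. ] [113.6  17.9]
rod top 190 [453.  206.7 190. ] [110.1  47.4]
box corner 200 [466.1 286.4 200. ] [180.7  86.7]
```

View pics/c7.png

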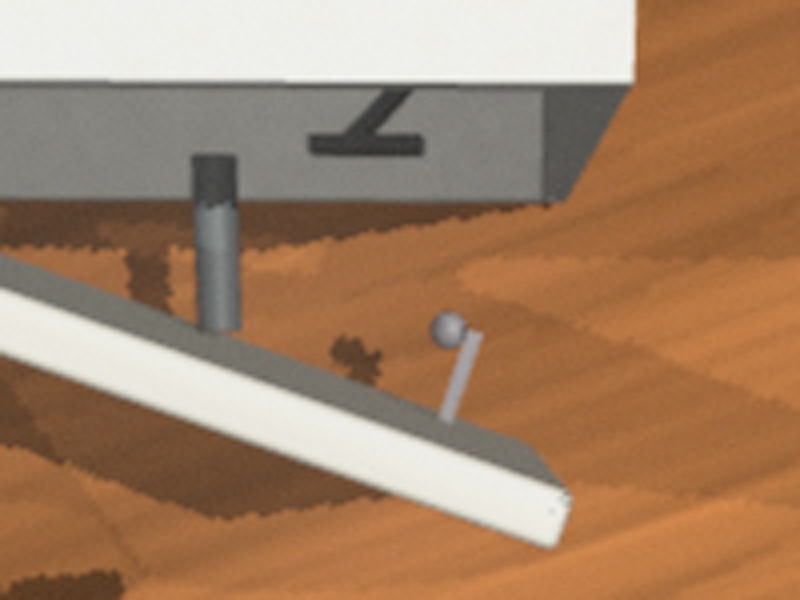

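```bash
python3 -m jog '0 -0.5 0.38 0 0 0 0;0 -0.5 0.38 0 0 0 0;0 -0.5 0.38 0 0 0 0;0 -0.5 0.38 0 0 0 0;0 0 0 -0.9 0 0 0;0 0 0 -0.9 0 0 0;0 0 0 -0.9 0 0 0;0 0 0 -0.9 0 0 0;0 0 0 -0.8 0 0 0;0 0 0 0 0 0 0'
python3 - <<'E'
from h import *
s=ctrl.observe();p=np.array(s['tcp_pos'])[:2]
for f in np.arange(51.6,-20,-6.4):
    t=np.radians(f);q=np.array([420,93])+190*np.array([np.cos(t),np.sin(t)])+24*np.array([-np.sin(t),np.cos(t)])
    print(round(f,1),q.round(1),((q-p)/30).round(2));p=q
a=ctrl.grab_frame('scene');b=ctrl.grab_frame('wrist')
cv2.imwrite('pics/c8.png',np.hstack([cv2.resize(a[80:330,345:555],(336,400),interpolation=2),cv2.resize(b,(464,400),interpolation=2)]))
E
```

```text
time_s: 12.7
tcp_pos: [508.4, 263.6, 143.2]
tool_rot: [0.165, 0.986, -0.001, 0.0]
ft_force: [-0.5, 0.8, 0.1]
opening: 0.5
finger_force: 0.0
51.6 [519.2 256.8] [ 0.36 -0.23]
45.2 [536.9 244.7] [ 0.59 -0.4 ]
38.8 [553.  230.8] [ 0.54 -0.47]
32.4 [567.6 215.1] [ 0.48 -0.52]
26.0 [580.2 197.9] [ 0.42 -0.57]
19.6 [590.9 179.3] [ 0.36 -0.62]
13.2 [599.5 159.8] [ 0.29 -0.65]
6.8 [605.8 139.3] [ 0.21 -0.68]
0.4 [609.8 118.3] [ 0.13 -0.7 ]
-6.0 [611.5  97. ] [ 0.05 -0.71]
-12.4 [610.7  75.6] [-0.02 -0.71]
-18.8 [607.6  54.5] [-0.1  -0.71]
```

View pics/c8.png

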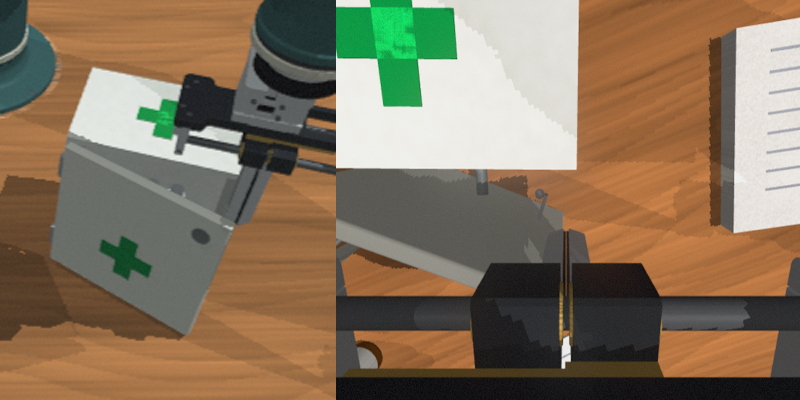

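```bash
python3 -m jog '0 0.18 -0.12 0 0 0 0;0 0.18 -0.11 0 0 0 0;0 0.3 -0.2 0 0 0 0;0 0.3 -0.2 0 0 0 0;0 0.27 -0.23 0 0 0 0;0 0.27 -0.23 0 0 0 0;0 0.24 -0.26 0 0 0 0;0 0.24 -0.26 0 0 0 0;0 0 0 0 0 0 0'|grep -E 'tcp|ft|time'
python3 - <<'E'
from h import *
b=ctrl.grab_frame('wrist');cv2.imwrite('pics/w9.png',b);a=ctrl.grab_frame('scene');cv2.imwrite('pics/s9.png',a)
hs=cv2.cvtColor(a,cv2.COLOR_BGR2HSV);g=cv2.inRange(hs,(50,100,30),(85,255,255))
g[:,:300]=0;g[:120]=0
n,l,st,ce=cv2.connectedComponentsWithStats(g)
print([(ce[i].round(1),st[i].tolist()) for i in range(1,n) if st[i][4]>40])
E
```

```text
time_s: 13.7
tcp_pos: [571.0, 214.0, 145.2]
ft_force: [0.4, -0.4, -0.3]
[(array([450.3, 151.5]), [431, 142, 37, 20, 323]), (array([410.1, 251. ]), [399, 237, 23, 30, 319])]
```

```bash
cat > door.py <<'E'
from h import *
from scipy.optimize import least_squares
H=np.array([420.5,92.5])
def P(th,r,z): a=np.radians(71)-th;return [H[0]+r*np.cos(a),H[1]+r*np.sin(a),z]
r0,z0=least_squares(lambda v:np.subtract(proj('scene',P(0,*v)),(429.2,228.8)),[98,100]).x
def angle():
    a=ctrl.grab_frame('scene');hs=cv2.cvtColor(a,cv2.COLOR_BGR2HSV);g=cv2.inRange(hs,(50,100,30),(85,255,255));g[:,:300]=0;g[:190]=0
    n,l,st,ce=cv2.connectedComponentsWithStats(g);o=[]
    for i in range(1,n):
        if st[i][4]>40:
            s=least_squares(lambda v:np.subtract(proj('scene',P(v[0],r0,z0)),ce[i]),[.7]);o.append((ce[i].round(1).tolist(),int(st[i][4]),round(float(s.x[0]),3),round(float(s.cost),1)))
    return o
if __name__=='__main__': print(r0,z0,angle(),ctrl.observe()['time_s'])
E
python3 door.py
```

```text
97.96795199759121 85.480910619413 [([410.1, 251.0], 318, 0.705, 0.0)] 13.85
```

```bash
python3 -m jog '0 0.21 -0.28 0 0 0 0;0 0.21 -0.29 0 0 0 0;0 0.18 -0.31 0 0 0 0;0 0.18 -0.31 0 0 0 0;0 0.15 -0.32 0 0 0 0;0 0.14 -0.33 0 0 0 0;0 0.11 -0.34 0 0 0 0;0 0.1 -0.34 0 0 0 0;0 0 0 0 0 0 0'|grep -E 'tcp|ft|time'; python3 door.py
```

```text
time_s: 14.75
tcp_pos: [608.9, 138.0, 145.3]
ft_force: [0.1, -0.2, 0.5]
97.96795199759121 85.480910619413 [([388.0, 256.9], 127, 1.154, 0.0)] 14.8
```

```bash
python3 -m jog '0 0.06 -0.35 0 0 0 0;0 0.05 -0.35 0 0 0 0;0 0.03 -0.35 0 0 0 0;0 0.02 -0.35 0 0 0 0;0 -0.01 -0.35 0 0 0 0;0 -0.02 -0.3 0 0 0 0;0 -0.02 -0.25 0 0 0 0;0 -0.02 -0.2 0 0 0 0;0 0 0 0 0 0 0'|grep -E 'tcp|ft|time'; python3 door.py
```

```text
time_s: 15.7
tcp_pos: [611.0, 63.9, 145.4]
ft_force: [-0.8, 0.6, 0.6]
97.96795199759121 85.480910619413 [] 15.75
```

```bash
python3 -m jog '0 0 0.3 0 0 0 0;0 0 0.6 0 0 0 0;0 0 0.6 0.5 0 0 0;0 0 0.4 0.9 0 0 0;0 0 0.6 0.9 0 0 0;0 0 0.9 0.9 0 0 0;0 0 0.9 0.9 0 0 0;0 0 0.9 0.9 0 0 0;0 0 0.9 0 0 0 0;0 0 0 0 0 0 0'|grep -E 'tcp|ft|time'
python3 - <<'E'
from h import *
H=np.array([420.5,92.5]);s=ctrl.observe();print(s['tcp_pos'])
for cam in('top','wrist','scene'):
    b=ctrl.grab_frame(cam);cv2.imwrite(f'pics/{cam}10.png',b)
    # sample brightness on the door-top strip (6 mm behind the outer face) for each angle
    g=b.min(2);o=[]
    for th in np.arange(1.2,1.81,.02):
        a=np.radians(71)-th;d=np.array([np.cos(a),np.sin(a)]);m=np.array([-d[1],d[0]]);v=[]
        for r in range(30,190,5):
            u,w=proj(cam,[*(H+r*d+6*m),205]);
            if 0<=u<639.5 and 0<=w<479.5: v.append(int(g[int(w),int(u)])>150)
        o.append((round(th,2),round(float(np.mean(v)),2) if v else None,len(v)))
    print(cam,[x for x in o if x[1] and x[1]>.5])
E
```

```text
time_s: 16.75
tcp_pos: [609.3, 253.8, 297.4]
ft_force: [-0.0, 0.4, 0.2]
[609.28232857 253.84051286 297.35661735]
top []
wrist []
scene []
```

Run:
```python
from h import *
H=np.array([420.5,92.5])
for cam in('top','wrist','scene'):
    b=cv2.imread(f'pics/{cam}10.png');hs=cv2.cvtColor(b,cv2.COLOR_BGR2HSV)
    m=((hs[...,1]<40)&(hs[...,2]>110)).astype(np.uint8)
    for th in np.arange(1.3,1.81,.04):
        a=np.radians(71)-th;d=np.array([np.cos(a),np.sin(a)]);n=np.array([-d[1],d[0]])
        v=[proj(cam,[*(H+r*d+6*n),205]) for r in range(20,191,10)]
        print(cam,round(th,2),''.join('.#'[m[int(w),int(u)]] if 0<=u<640 and 0<=w<480 else '-' for u,w in v),np.round(v[-1]))
```

```text
top 1.3 .................. [264. 173.]
top 1.34 .................. [269. 174.]
top 1.38 .................. [274. 174.]
top 1.42 .................. [279. 175.]
top 1.46 .................. [284. 176.]
top 1.5 .....############. [289. 177.]
top 1.54 .....############# [294. 178.]
top 1.58 ....#########..... [299. 180.]
top 1.62 ....####.......... [303. 182.]
top 1.66 ....#............. [308. 183.]
top 1.7 .................. [313. 185.]
top 1.74 .................. [317. 188.]
top 1.78 .................. [321. 190.]
wrist 1.3 #########......... [144. 295.]
wrist 1.34 #########......... [135. 297.]
wrist 1.38 ########.......... [127. 299.]
wrist 1.42 ########.......... [119. 301.]
wrist 1.46 ########.......... [111. 302.]
wrist 1.5 ############.#.... [102. 303.]
wrist 1.54 ################## [ 94. 304.]
wrist 1.58 ###########.....## [ 85. 304.]
wrist 1.62 #######.........#. [ 77. 304.]
wrist 1.66 #######........... [ 68. 304.]
wrist 1.7 #######........... [ 59. 303.]
wrist 1.74 ##.####........... [ 50. 302.]
wrist 1.78 #..####........... [ 42. 301.]
scene 1.3 ####...#######.... [393. 259.]
scene 1.34 #####...#####..... [388. 259.]
scene 1.38 #############..... [383. 259.]
scene 1.42 ################.. [378. 258.]
scene 1.46 ###########....... [373. 258.]
scene 1.5 ################## [368. 257.]
scene 1.54 ################## [363. 256.]
scene 1.58 #######........... [358. 255.]
scene 1.62 ###............... [353. 254.]
scene 1.66 ##................ [348. 252.]
scene 1.7 #................. [343. 251.]
scene 1.74 #................. [339. 249.]
scene 1.78 #................. [334. 247.]
```

```bash
python3 -c "
from cell import ctrl
print(ctrl.finish_job())"
```

```text
the job is handed in; nothing more can be done
None
```

The green-cross cabinet is open: I pressed its door at the grey dot until the catch let go, then swung it to about 1.53 rad (88°), and the arm is clear of it. The arm stayed clear of the blue-disc cabinet and the bottles, though I did not check them again at the end. I handed the job in at about 17 s.

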